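Ready the label station

ROBOT

A 7-joint arm with a two-finger parallel gripper is mounted at the origin on the work surface. World frame = base frame: x ahead of the robot, y to its left, z up, the work surface at z = 0. Lengths are in mm, angles in rad, forces in N, time in s.
With the tool pointing down it reaches from about 375 to 925 mm from the base axis. Payload 3.1 kg.
Tool frame: the origin (TCP) lies at the centre of the arm's flange, where the gripper is bolted on; the fingertips stand 173 mm ahead of it and the grasp point (between the pads) lies 155 mm ahead of it; z points along the fingers, y is the line along which they close (so a half turn about z gives the same grasp; the last joint's range is limited). The gripper opens to 85 mm and grips with 20 to 120 N. Pads are 22 mm wide; open, the fingers measure 114 mm over their backs; the gripper's body (76 mm by 85 mm) begins 54 mm behind the grasp point. The pads swing forward as they close: fully open they stand 13 mm farther back than shut.
Start: joints at [-1.298, 0.383, 0.044, 1.598, -0.018, 1.161, -0.05], TCP at [235.517, 605.837, 404.669] pointing down, gripper open.
Joint ranges: [-2.61, 2.61], [-0.41, 2.15], [-1.48, 1.57], [0, 2.5], [-1.57, 4.71], [0.05, 1.97], [-2.85, 2.85]. Speed limits (rad/s): [2.79, 2.79, 3.14, 3.14, 3.14, 3.14, 3.14].

INTERFACE

Orientations are given as a unit quaternion [x, y, z, w].
In Python, from workcell import monitor, snapshot, job gives the robot as it stands.
- The arm moves only by the tool jog_arm, never from a script. Its argument "commands" is a list of rows, each a list of 3 entries, a list of its own where there are three numbers: the shift along the world's x, y, z in cm, then the turn, a rotation vector about the world's x, y, z in degrees, then the closure, from -1 (fully open) to 1 (shut), so that 0 is half open. A call has 1 to 20 rows; each row shifts and turns the commanded pose from where the row before left it; what a row does not reach is not made up. A row lasts 1/8 s, in which the tool goes at most 62.5 mm and 10.7 degrees, less where a joint would pass 70% of its speed; a pose out of reach is approached as far as the arm can. A call is refused whole if a number of a shift passes 6.25 or a number of a turn 10.7, either way. A call with a gripper value outside its range is refused whole. The fingers move at their own pace and stop on an object; the grip force is fixed at half the most. Time passes only in rows, so rows that do not move let the fingers close. It gives the time, the measured TCP pose, the force, the opening and the grip force at its end, in the units of the state.
- monitor.observe(): the state, without advancing time (a new reading comes with each control period).
- snapshot(name): name is "side" or "top" or "wrist"; returns a dict with "color" (420x560x3 uint8, red, green, blue), "fovy" (degrees; the focal length in pixels is half the picture's height over the tangent of half this angle, whatever the lens; pixels are square), "cx", "cy" (the principal point, pixels), "R" (3x3) and "t" (3): a world point X has camera coordinates R X + t. Camera axes: x right, y down, z forward; pixel columns grow to the right and rows downward; lengths in mm; the calibration is good to about 2 mm. A picture is of the moment at which its call begins. There is no depth.
- job.sign_off(): hands the job in; it is judged then, once.
The state is a dict: "clock": time; "joint_pos": joint angles; "qd": joint speeds; "tau": joint torques, N m; "eef_pos": TCP position; "orientation": TCP orientation; "ft_force": force on the tool from outside, world axes, zero at the start; "moment": the same for the moment, N m; "width": opening from 0.0 (shut) to 1.0 (fully open); "grasp_force": force on a finger pad.
Only numpy, scipy, OpenCV 4.12 (cv2) and the standard library are available. Lean on these libraries where they do the work, as an engineer would, in place of code of your own. Each camera call takes 0.05 s, during which the arm holds its last target. There are 200 camera calls.

TASK

Get the label station ready: put the stapler that was left on the feeder's bed into the empty wide bay of the desk tray, standing on its base; turn the printer's lever until it points the same way as the index pointer on its dial; and swing the feeder's keeper bar down until it rests fully in its catch. Leave the other things on the desk standing where they are.

Things in the scene. Friction and masses are not known exactly. Their poses are not given: they have to be found in the camera images.
- printer: fixed white label printer, 200 (x) x 240 (y) x 100 mm high; origin under its centre, front faces its -x. Its flat deck at z = 100 mm carries the lever and dial; a label roll stands on the deck at about (66, 86) mm.
- lever_pivot (a point): upright pivot axis of lever and index pointer, at deck height (50 mm to the printer's +x from its centre, z = 100 mm)
- lever_grip (a point): point on the axis of the lever's upright black knob (26 mm dia, from 118 to 175 mm above the table), 110 mm from the pivot and 155 mm above the table. Its x axis points from the pivot out along the lever. The lever arm is a steel bar 16 mm wide, top 128 mm above the table.
- lever (a joint): lever angle in rad, 0 to 2.2, counter-clockwise from above; the lever's direction is the printer's yaw + 2.042 + this value (at 1.1 it points to the printer's -x). Stiff: it stays where left, about 1.5 N at the knob.
- index_tip (a point): outer tip of the dark steel index pointer lying flat on the deck, 123 mm from the pivot; its x axis points from the pivot out along the pointer. Only a mark, 4 mm high: the lever passes over it.
- index (a joint): angle of the index pointer in rad, on the same scale as lever
- feeder: fixed grey label feeder: flat bed 200 (x) x 160 (y) mm, top 30 mm above the table; origin under its centre, front faces its -x. Hinge lugs (22 x 40 mm, up to 76 mm) at its rear, x = 87 mm; catch (two steel cheeks 10 x 6 mm, 22 mm apart, up to 54 mm) at x = -75 mm
- keeper_hinge (a point): hinge axis (along the feeder's y) of the keeper bar: 85 mm to the feeder's +x from its centre, 60 mm above the table
- keeper_grip (a point): centre of the black cross grip at the end of the keeper bar (cylinder across the bar, 22 mm dia, 24 mm long along the hinge direction), 195 mm from the hinge. The steel bar is 14 mm wide and 10 mm thick, with a short nose 160 mm from the hinge
- keeper (a joint): keeper bar angle in rad: 0 = down, level along the feeder's -x, nose in the catch; 1.57 = upright; limit 1.8. Stiff: it stays where left, 2 to 3 N at the grip.
- tray: low grey desk tray, fixed, 190 (x) x 130 (y) x 20 mm, walls 4 mm, floor 5 mm thick; origin under its centre. A divider at its y = 28 mm separates a narrow bay with pens (+y) from the empty wide bay
- tray_bay (a point): centre of the floor of the tray's empty wide bay (182 x 87 mm, walls 15 to 16 mm high), axes as the tray
- stapler: black desk stapler, loose, 120 (x) x 34 (y) x 55 mm high, 0.2 kg; origin at the centre of its underside, long axis x; body 30 mm wide from 24 to 48 mm height, the best place to grip
- label_roll: bystander: white upright label roll, 56 mm dia x 50 mm, standing on the printer deck beside the lever; origin at the centre of its underside
- sanitizer: bystander: clear bottle, 60 mm dia x 170 mm; origin at the centre of its underside
- mug: bystander: white mug, 80 mm dia x 90 mm; origin at the centre of its underside
- tape_dispenser: bystander: black tape dispenser, 80 x 60 x 76 mm; origin at the centre of its underside
- swab_box: bystander: carton, 90 x 60 x 46 mm; origin at the centre of its underside
- glue: bystander: white jar, 48 mm dia x 110 mm; origin at the centre of its underside
Mind the look-alikes: they are no part of the job. What is shaped like the stapler but orange or purple is not meant.

How it is judged (in metres and radians):
At the end, for the whole second after the job is handed in: Lever within 0.07 rad (4 degrees) of the index pointer; keeper bar within 0.06 rad of fully down; stapler upright (within 0.12 rad) on the floor of the tray's wide bay, its origin within 50 mm along, 30 mm across and 6 mm in height of the bay's centre; all three at rest (angle between the x axis of lever_grip and the x axis of index_tip, either way round below 0.07 rad and value of joint keeper below 0.06 rad and x of stapler in the frame of tray_bay between -0.05 and 0.05 m and y of stapler in the frame of tray_bay between -0.03 and 0.03 m and z of stapler in the frame of tray_bay between -0.006 and 0.006 m and angle between stapler's own z axis and vertical below 0.12 rad and linear speed of stapler below 0.02 m/s and velocity of joint lever between -0.05 and 0.05 rad/s and velocity of joint keeper between -0.05 and 0.05 rad/s); the robot touches nothing.
It fails at once if a bystander is shifted by more than 30 mm (distance of any of label_roll, sanitizer, mug, tape_dispenser, swab_box, glue from where it was at the start of the episode above 0.03 m).
It fails at once if a bystander is tipped by more than 0.3 rad (angle between any of label_roll, sanitizer, mug, tape_dispenser, swab_box, glue's own z axis and vertical above 0.3 rad).
It also fails if it takes over 72 s, if anything falls off the work surface, if the arm or the gripper's body presses on something with over 40 N, if the wrist force passes 120 N, or if a joint passes its speed limit or range.

## Working session

There is one attempt and no reset: what is moved stays moved. The work goes in short steps, Python scripts to look and compute and a tool call to move; the robot and the scene stay as the last step left them, time stands still between calls to the robot, and variables do not carry over. Pictures are saved under pics/ and viewed, at most 10 in all, crops included, and the job is handed in when it is done.

Besides the shell and the picture viewer there is one more tool, called after "Call:" by a JSON object that holds its "api" and its "payload". jog_arm: Moves the arm, as the interface text tells. Its arguments: {"type":"object","properties":{"commands":{"type":"array","items":{"type":"array"}}},"required":["commands"]}

```bash
mkdir -p pics; cat > h.py <<'E'
import numpy as np, cv2, pickle
def save(s,n): cv2.imwrite(f'pics/{n}.png',cv2.cvtColor(s['color'],cv2.COLOR_RGB2BGR)); pickle.dump(s,open(f'pics/{n}.pkl','wb'))
def load(n): return pickle.load(open(f'pics/{n}.pkl','rb'))
def ray(s,u,v):
    f=s['color'].shape[0]/2/np.tan(np.radians(s['fovy'])/2)
    R=np.array(s['R']);t=np.array(s['t'])
    return -R.T@t, R.T@np.array([(u-s['cx'])/f,(v-s['cy'])/f,1.])
def onz(s,u,v,z):
    c,d=ray(s,u,v); return (c+d*(z-c[2])/d[2]).round(1)
def proj(s,X):
    f=s['color'].shape[0]/2/np.tan(np.radians(s['fovy'])/2)
    p=np.array(s['R'])@np.array(X,float)+np.array(s['t']); return (p[:2]/p[2]*f+[s['cx'],s['cy']]).round(1)
def tri(s1,p1,s2,p2):
    c1,d1=ray(s1,*p1);c2,d2=ray(s2,*p2)
    A=np.stack([d1,-d2],1);k=np.linalg.lstsq(A,c2-c1,rcond=None)[0]
    a,b=c1+k[0]*d1,c2+k[1]*d2
    return ((a+b)/2).round(1),round(float(np.linalg.norm(a-b)),1)
E
python3 - <<'E'
from h import *
from workcell import monitor,snapshot
for n in ['top','side','wrist']:
    s=snapshot(n); save(s,n+'0'); print(n,s['fovy'],s['cx'],s['cy'],(-np.array(s['R']).T@np.array(s['t'])).round())
print(monitor.observe())
a=[cv2.imread(f'pics/{n}0.png') for n in ['top','side']]
E
```

```text
top 52.08310999438272 281.8997926566258 211.73744694099358 [ 345.   19. 1556.]
side 55.43037726764435 281.45650196281974 210.54407621899938 [  343. -1128.   778.]
wrist 65.57504833516347 287.6427322919213 213.00617642470192 [163. 634. 374.]
{'clock': 0.15, 'joint_pos': array([-1.29778475,  0.38367025,  0.04383029,  1.59921747, -0.01790518,
        1.1612046 , -0.04988819]), 'qd': array([-0.00043864, -0.00265863, -0.00049301, -0.00535937, -0.00025456,
        0.000215  ,  0.00029607]), 'tau': array([ 2.05022203e-03, -4.34050584e+01,  1.02693256e+00, -2.49977553e+01,
        1.07567277e-02,  7.26288155e-03, -9.05441482e-06]), 'eef_pos': array([235.37651266, 605.47845256, 403.55835496]), 'orientation': array([ 1.84296747e-01,  9.82870082e-01, -1.04365244e-03, -1.45586223e-04]), 'ft_force': array([-0.21076815, -0.10852596,  0.00433513]), 'moment': array([0.01322088, 0.03480215, 0.01120958]), 'grasp_force': 0.0, 'width': 1.002215845631548}
```

View pics/top0.png

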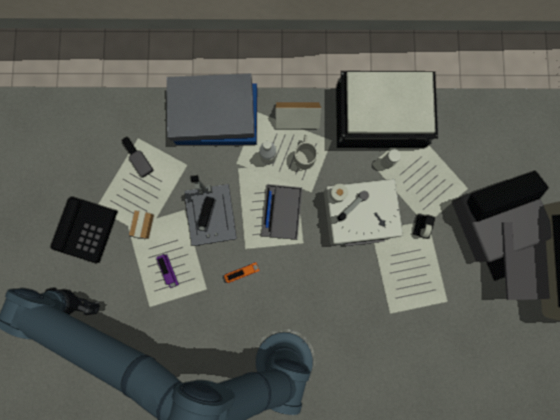

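View pics/side0.png

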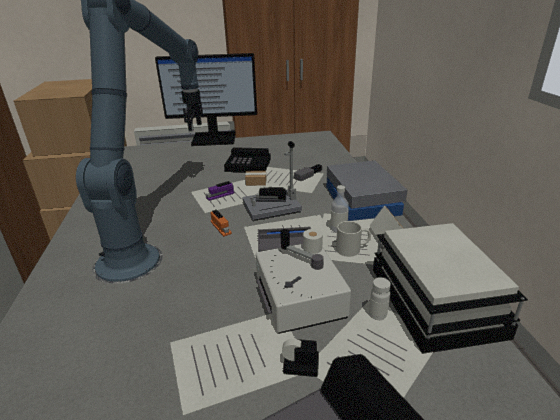

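The top view shows the printer at px (365,212), the feeder at (212,213), and the tray at (282,211). Three things look like the stapler: black on the feeder bed (206,212), purple (167,270) and orange (240,272). The black one is the only one on the bed and the only black one, so it is the target. A dark object at (138,157) lies off the feeder. I'll confirm with an enlarged crop.

```bash
python3 - <<'E'
from h import *
t=cv2.imread('pics/top0.png'); s=cv2.imread('pics/side0.png')
a=cv2.resize(t[165:255,175:415],None,fx=3.33,fy=3.33,interpolation=cv2.INTER_CUBIC)
b=cv2.resize(s[135:330,200:395],None,fx=1.5,fy=1.5,interpolation=cv2.INTER_CUBIC)
c=np.zeros((600,800,3),np.uint8); c[:a.shape[0],:a.shape[1]]=a[:, :800]; c[303:303+292,:292]=b[:292,:292]
b2=cv2.resize(s[135:225,225:335],None,fx=3.2,fy=3.2,interpolation=cv2.INTER_CUBIC); c[303:303+288,300:300+352]=b2
cv2.imwrite('pics/crop0.png',np.clip(c*1.6,0,255).astype(np.uint8))
T=load('top0')
for n,p,z in [('stapler',(206,212),75),('tray',(282,211),20),('printer',(365,212),100),('feeder',(212,213),30)]: print(n,onz(T,*p,z))
E
```

```text
stapler [516.8 269.   75. ]
tray [527.1   5.3  20. ]
printer [ 514.4 -277.6  100. ]
feeder [518.5 255.2  30. ]
```

View pics/crop0.png

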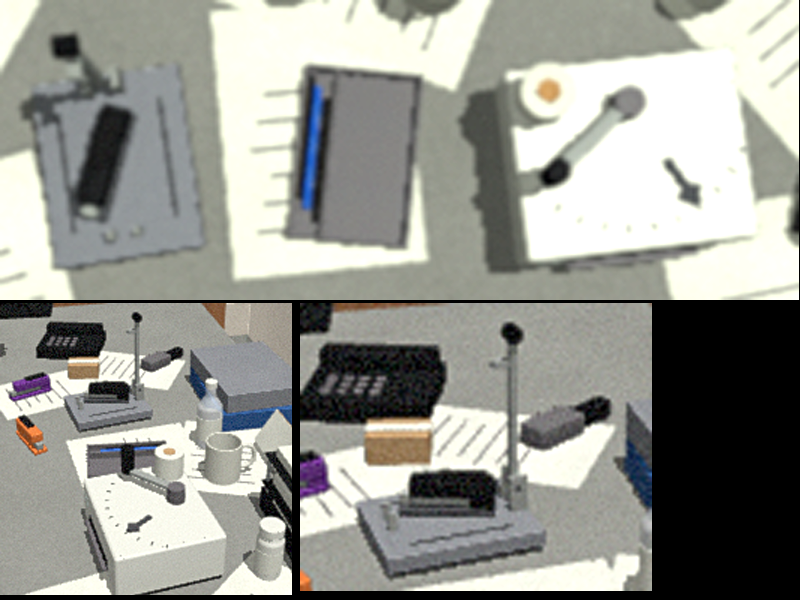

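The crop confirms the black stapler lies on the feeder bed (crop 104,160, which is top px 206,213). The keeper is upright with its grip at about top px (194,178). The lever knob is at (341,217), its hub at (363,195), and the pointer tip near (385,227).

```bash
cat > m.py <<'E'
from h import *
T=load('top0');S=load('side0')
im=T['color'].astype(int); hsv=cv2.cvtColor(T['color'],cv2.COLOR_RGB2HSV)
def comp(mask,seed,win):
    m=np.zeros(mask.shape,np.uint8); x0,y0,x1,y1=win; m[y0:y1,x0:x1]=mask[y0:y1,x0:x1]
    n,l,st,c=cv2.connectedComponentsWithStats(m)
    k=l[seed[1],seed[0]]
    if k==0: print('seed off',im[seed[1],seed[0]]); k=1+np.argmax(st[1:,4])
    q=(l==k).astype(np.uint8)
    cs=max(cv2.findContours(q,0,2)[0],key=cv2.contourArea)
    return c[k],st[k],cs
def rect(name,cs,z):
    P=np.array([onz(T,*p[0],z)[:2] for p in cs],np.float32)
    r=cv2.minAreaRect(P); print(name,np.round(r[0],1),np.round(r[1],1),round(r[2],1)); return r
v=hsv[...,2]
print('px',[(p,im[p[1],p[0]].tolist(),hsv[p[1],p[0]].tolist()) for p in [(395,212),(225,205),(290,212),(206,212),(235,260),(310,240)]])
rect('printer',comp(v>190,(395,205),(322,175,405,250))[2],100)
c,st,cs=comp(v<55,(206,212),(190,185,222,235)); print(st); rect('stapler',cs,75)
def dark(s,win,th):
    x0,y0,x1,y1=win; g=s['color'][y0:y1,x0:x1].max(2)<th
    n,l,st,c=cv2.connectedComponentsWithStats(g.astype(np.uint8)); 
    return [(np.round(c[i]+[x0,y0],1).tolist(),st[i].tolist()) for i in range(1,n) if st[i,4]>8]
print('Tgrip',dark(T,(188,172,203,187),55)); print('Sgrip',dark(S,(284,138,298,152),60))
print('Tknob',dark(T,(333,205,348,225),60)); print('Sknob',dark(S,(278,225,294,252),50))
print('Tptr',dark(T,(370,210,390,230),110))
E
python3 m.py
```

```text
px [((395, 212), [181, 183, 168], [34, 21, 183]), ((225, 205), [76, 78, 79], [100, 10, 79]), ((290, 212), [84, 83, 82], [15, 6, 84]), ((206, 212), [20, 19, 20], [150, 13, 20]), ((235, 260), [96, 99, 90], [40, 23, 99]), ((310, 240), [97, 99, 92], [39, 18, 99])]
seed off [180 183 167]Traceback (most recent call last):
  File "m.py", line 17, in <module>
    rect('printer',comp(v>190,(395,205),(322,175,405,250))[2],100)
                   ~~~~^^^^^^^^^^^^^^^^^^^^^^^^^^^^^^^^^^^
  File "m.py", line 8, in comp
    if k==0: print('seed off',im[seed[1],seed[0]]); k=1+np.argmax(st[1:,4])
                                                        ~~~~~~~~~^^^^^^^^^^
    return _wrapfunc(a, 'argmax', axis=axis, out=out, **kwds)
    return bound(*args, **kwds)
ValueError: attempt to get argmax of an empty sequence
```

```bash
sed -i 's/v>190/v>165/; s/(322,175,405,250)/(326,178,403,246)/' m.py; cat >> m.py <<'E'
g=hsv[...,1]
rect('feeder',comp((v>60)&(v<92)&(im[...,2]>=im[...,0]),(225,205),(180,180,240,250))[2],30)
rect('tray',comp((v<92),(290,212),(258,180,306,244))[2],20)
cr=lambda x,y:(175+x/3.33,165+y/3.33)
print('hub',onz(T,*cr(628,100),128),'tip',onz(T,*cr(700,207),104),'cheeks',onz(T,*cr(110,238),54),onz(T,*cr(137,230),54))
print('tray tl tr br bl',[onz(T,*cr(*p),20)[:2].tolist() for p in [(308,67),(420,77),(404,246),(288,235)]])
print('feeder tr br bl',[onz(T,*cr(*p),30)[:2].tolist() for p in [(181,64),(203,246),(60,267)]])
E
python3 m.py
```

```text
px [((395, 212), [181, 183, 168], [34, 21, 183]), ((225, 205), [76, 78, 79], [100, 10, 79]), ((290, 212), [84, 83, 82], [15, 6, 84]), ((206, 212), [20, 19, 20], [150, 13, 20]), ((235, 260), [96, 99, 90], [40, 23, 99]), ((310, 240), [97, 99, 92], [39, 18, 99])]
printer [ 524.6 -289.3] [197.5 260. ] 6.3
[196 197  19  32 342]
stapler [513.3 271.3] [ 41.7 115.9] 72.9
Tgrip [([194.4, 178.7], [2, 3, 9, 8, 54])]
Sgrip [([290.7, 144.1], [4, 3, 7, 8, 37])]
Tknob [([341.1, 216.5], [4, 7, 9, 9, 53])]
Sknob [([284.7, 237.6], [0, 4, 16, 21, 179])]
Tptr [([380.1, 220.3], [5, 3, 10, 14, 52])]
feeder [522.7 208.7] [130.9   9.6] 8.9
tray [525.8   7.8] [133.7 186.9] 83.6
hub [ 568.6 -268.4  128. ] tip [ 462.1 -344.3  104. ] cheeks [433.3 263.7  54. ] [441.7 235.6  54. ]
tray tl tr br bl [[621.4, 57.8], [610.6, -64.0], [426.8, -45.9], [438.6, 78.6]]
feeder tr br bl [[622.7, 194.8], [426.2, 168.6], [403.9, 320.0]]
```

```bash
python3 - <<'E'
from h import *
T=load('top0');S=load('side0')
g,e=tri(T,(194.4,178.7),S,(290.7,144.1)); print('grip',g,e)
f=np.array([513.3,257.4]); y=np.radians(8); h=f+85*np.array([np.cos(y),np.sin(y)]); d=g[:2]-h
a=d@[np.cos(y),np.sin(y)]; print('hinge',h,'along',a,'across',d@[-np.sin(y),np.cos(y)],'r',np.hypot(a,g[2]-60),'angle',np.arctan2(g[2]-60,-a))
k,e=tri(T,(341.1,216.5),S,(284.7,237.6)); print('knob',k,e, 'knob top z175', onz(T,341.1,216.5,170))
py=np.radians(6.3); c=np.array([524.6,-280])
from workcell import *
hub=onz(T,363.6,195,128)[:2]
for z in (128,135): print('hub',onz(T,363.6,195,z))
print('lever dir',np.degrees(np.arctan2(*(onz(T,341.1,216.5,165)[:2]-hub)[::-1])), 'r',np.hypot(*(onz(T,341.1,216.5,165)[:2]-hub)))
for p in [(380.1,220.3),(385.2,227.2)]:
    q=onz(T,*p,104)[:2]-hub; print('idx',np.degrees(np.arctan2(*q[::-1])),np.hypot(*q))
E
```

```text
grip [597.6 276.6 254. ] 2.7
hinge [597.47278584 269.22971358] along 1.1517217333477165 across 7.280854508904656 r 194.00341868882379 angle 1.5767329670165733
knob [ 492.6 -188.2  149.3] 2.1 knob top z175 [ 491.4 -185.3  170. ]
hub [ 568.7 -268.5  128. ]
hub [ 567.6 -267.   135. ]
lever dir 132.9135137535674 r 112.64608293234171
idx -144.658226776872 101.9962744417658
idx -144.60989960667695 130.8836506214585
```

Stapler on bed at about (513,271), yaw −17°. Keeper upright, grip (598,277,254), radius 194 as expected. Lever at 133°, pointer at −145°, so about +82° to turn. The sizes check out, so I'm moving to the stapler.

Call:
{"api": "jog_arm", "payload": {"commands": [[[2.7,-3.3,0],[0,0,0.5],-1],[[2.7,-3.3,0],[0,0,0.5],-1],[[2.7,-3.3,0],[0,0,0.5],-1],[[2.7,-3.3,0],[0,0,0.5],-1],[[2.7,-3.3,0],[0,0,0.5],-1],[[2.7,-3.3,0],[0,0,0.5],-1],[[2.7,-3.3,0],[0,0,0.5],-1],[[2.7,-3.3,0],[0,0,0.5],-1],[[2.7,-3.3,0],[0,0,0],-1],[[2.3,-3.4,0],[0,0,0],-1],[[0,0,-3],[0,0,0],-1],[[0,0,-3],[0,0,0],-1],[[0,0,0],[0,0,0],-1],[[0,0,0],[0,0,0],-1]]}}

```text
clock: 1.9
eef_pos: [501.8, 275.1, 345.4]
orientation: [0.15, 0.989, 0.0, 0.0]
ft_force: [1.1, -0.6, 0.5]
width: 0.999
grasp_force: 0.0
```

```bash
python3 - <<'E'
from h import *
from workcell import *
s=snapshot('wrist'); save(s,'w1'); o=monitor.observe(); print(o['eef_pos'].round(1),o['orientation'].round(4),o['joint_pos'].round(2),o['clock'])
print('stapler',proj(s,[513,271,75]),'tcp',proj(s,[501.5,274.5,70]),'ends',proj(s,[570,254,85]),proj(s,[456,289,85]))
E
```

```text
[502.  275.3 346.1] [1.497e-01 9.887e-01 8.000e-04 9.000e-04] [-0.78  0.3   0.24  1.85 -0.09  0.99  0.77] 1.95
stapler [285.3 229.2] tcp [285.2 212.8] ends [286.2 302.1] [285.5 154.5]
```

View pics/w1.png

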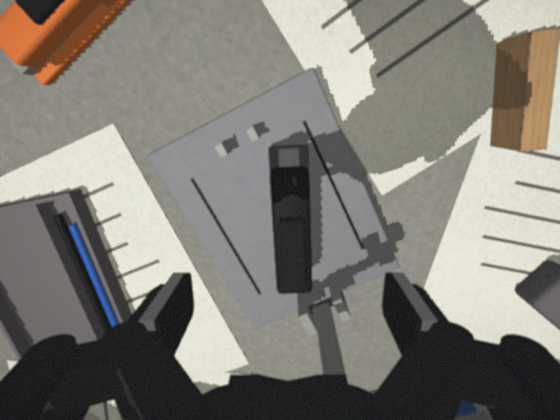

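The wrist view shows the stapler at px (290,145–292), between the fingers and aligned with them, about 3 mm towards +y. I'm descending and gripping.

Call:
{"api": "jog_arm", "payload": {"commands": [[[0,0.3,-3],[0,0,0],-1],[[0,0,-3],[0,0,0],-1],[[0,0,-3],[0,0,0],-1],[[0,0,-2],[0,0,0],-1],[[0,0,-1.2],[0,0,0],-1],[[0,0,0],[0,0,0],-1],[[0,0,0],[0,0,0],1],[[0,0,0],[0,0,0],1],[[0,0,0],[0,0,0],1],[[0,0,0],[0,0,0],1],[[0,0,0],[0,0,0],1],[[0,0,0],[0,0,0],1],[[0,0,0],[0,0,0],1],[[0,0,0],[0,0,0],1]]}}

```text
clock: 3.7
eef_pos: [502.0, 278.2, 223.6]
orientation: [0.15, 0.989, 0.001, 0.001]
ft_force: [-0.6, 0.4, 5.7]
width: 0.342
grasp_force: 61.5
```

Call:
{"api": "jog_arm", "payload": {"commands": [[[0,0,2],[0,0,0],1],[[0,0,3],[0,0,0],1],[[0,0,3],[0,0,0],1],[[0.2,-3.2,0],[0,0,1.2],1],[[0.2,-3.2,0],[0,0,1.2],1],[[0.2,-3.2,0],[0,0,1.2],1],[[0.2,-3.2,0],[0,0,1.2],1],[[0.2,-3.2,0],[0,0,1.2],1],[[0.2,-3.2,0],[0,0,1.2],1],[[0.2,-3.2,0],[0,0,1.2],1],[[0.2,-3.2,0],[0,0,1.2],1],[[0.2,-3.2,0],[0,0,1],1],[[0,0,0],[0,0,0],1],[[0,0,-3],[0,0,0],1],[[0,0,-3],[0,0,0],1],[[0,0,-2],[0,0,0],1],[[0,0,0],[0,0,0],1]]}}

```text
clock: 5.82
eef_pos: [518.1, -8.9, 221.1]
orientation: [0.057, 0.998, -0.0, -0.003]
ft_force: [-0.3, -0.3, -1.9]
width: 0.34
grasp_force: 60.6
```

```bash
python3 - <<'E'
from h import *
from workcell import *
for n in ['wrist','top']:
    s=snapshot(n); save(s,n[0]+'2')
o=monitor.observe(); print(o['eef_pos'].round(1),o['orientation'].round(4),o['width'],o['ft_force'].round(1))
a=cv2.imread('pics/w2.png'); b=cv2.resize(cv2.imread('pics/t2.png')[165:255,250:320],None,fx=3,fy=3)
c=np.zeros((420,790,3),np.uint8); c[:,:560]=a; c[:270,570:780]=b; cv2.imwrite('pics/c2.png',c)
E
```

```text
[519.7  -9.4 223.2] [5.750e-02 9.983e-01 2.000e-04 1.000e-04] 0.3416274222944377 [ 0.5 -0.7 -1.8]
```

View pics/c2.png

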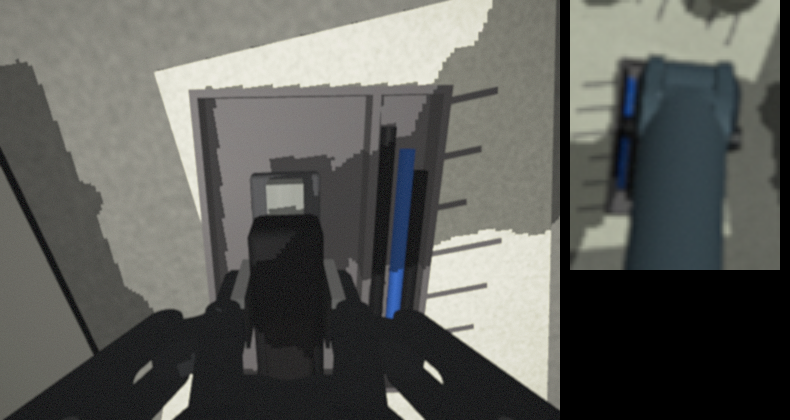

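The stapler (px 286,290) hangs centred over the wide bay, between walls at px 210 and 368, and aligned with the tray. Next I lower, release and retreat.

Call:
{"api": "jog_arm", "payload": {"commands": [[[0,0,-1.5],[0,0,0],1],[[0,0,-0.7],[0,0,0],1],[[0,0,-0.2],[0,0,0],1],[[0,0,0],[0,0,0],1],[[0,0,0],[0,0,0],1],[[0,0,0],[0,0,0],-0.3],[[0,0,0],[0,0,0],-0.3],[[0,0,0],[0,0,0],-0.3],[[0,0,0],[0,0,0],-0.3],[[0,0,2],[0,0,0],-0.3],[[0,0,5],[0,0,0],-1],[[0,0,6],[0,0,0],-1],[[0,0,5],[0,0,0],-1]]}}

```text
clock: 7.55
eef_pos: [519.5, -10.3, 381.0]
orientation: [0.058, 0.998, 0.0, 0.001]
ft_force: [-0.2, 0.2, -0.0]
width: 1.002
grasp_force: 0.0
```

Call:
{"api": "jog_arm", "payload": {"commands": [[[0,0,4.5],[0,0,0],-1],[[0,0,4.5],[0,0,0],-1],[[0.8,2.9,0],[0,0,1.5],-1],[[0.8,2.9,0],[0,0,1.5],-1],[[0.8,2.9,0],[0,0,1.5],-1],[[0.8,2.9,0],[0,0,1.5],-1],[[0.8,2.9,0],[0,0,1.5],-1],[[0.8,2.9,0],[0,0,1.5],-1],[[0.8,2.9,0],[0,0,1.5],-1],[[0.8,2.9,0],[0,0,1.5],-1],[[0.7,2.7,0],[0,0,1.3],-1],[[0.7,2.6,0],[0,0,1.3],-1],[[0,0,0],[0,0,0],-1],[[0,0,0],[0,0,0],-1]]}}

```text
clock: 9.3
eef_pos: [597.7, 274.2, 468.3]
orientation: [-0.069, 0.998, -0.001, -0.0]
ft_force: [0.3, -0.6, -0.8]
width: 0.996
grasp_force: 0.0
```

```bash
python3 - <<'E'
from h import *
from workcell import *
for n in ['wrist','top','side']:
    s=snapshot(n); save(s,n[0]+'3')
o=monitor.observe(); print(o['eef_pos'].round(1),o['orientation'].round(4),o['joint_pos'].round(2))
s=load('w3'); print('grip pred',proj(s,[597.6,276.6,254]), 'hinge',proj(s,[597.5,270,76]))
a=cv2.imread('pics/w3.png'); b=cv2.resize(cv2.imread('pics/t3.png')[165:255,250:320],None,fx=3,fy=3)
d=cv2.imread('pics/s3.png')[130:280,220:340]
c=np.zeros((430,790,3),np.uint8); c[:420,:560]=a; c[:270,570:780]=b; c[275:425,570:690]=d; cv2.imwrite('pics/c3.png',np.clip(c*1.4,0,255).astype(np.uint8))
E
```

```text
[597.8 273.1 468.9] [-6.810e-02  9.977e-01 -4.000e-04  1.000e-04] [-0.65  0.35  0.2   1.51 -0.07  1.28  1.27]
grip pred [290.1 243. ] hinge [283.4 181. ]
```

View pics/c3.png

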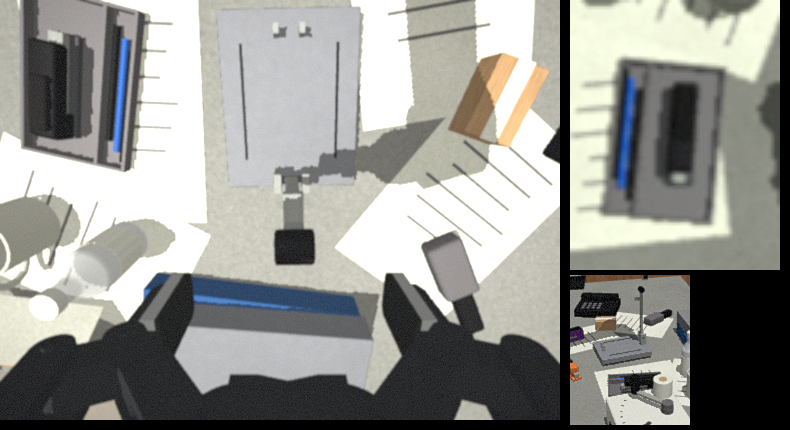

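The stapler stands centred in the bay. The keeper grip is at wrist px (295,246) and the feeder axis is at col ~292, against a finger centre of ~288, so I'll shift +4 mm in y. The tool is aligned with the feeder. I grip the cross grip across its ends.

Call:
{"api": "jog_arm", "payload": {"commands": [[[0.1,0.4,-2],[0,0,0],-1],[[0,0,-2],[0,0,0],-1],[[0,0,-2],[0,0,0],-1],[[0,0,0],[0,0,0],-0.2],[[0,0,0],[0,0,0],0.3],[[0,0,0],[0,0,0],1],[[0,0,0],[0,0,0],1],[[0,0,0],[0,0,0],1],[[0,0,0],[0,0,0],1],[[0,0,0],[0,0,0],1],[[0,0,0],[0,0,0],1]]}}

```text
clock: 10.82
eef_pos: [599.1, 278.2, 410.2]
orientation: [-0.069, 0.998, -0.0, 0.001]
ft_force: [-0.5, -2.0, 5.2]
width: 0.274
grasp_force: 61.1
```

Call:
{"api": "jog_arm", "payload": {"commands": [[[-1.7,-0.2,-0.1],[0,0,0],1],[[-1.7,-0.2,-0.2],[0,0,0],1],[[-1.6,-0.2,-0.4],[0,0,0],1],[[-1.6,-0.2,-0.5],[0,0,0],1],[[-1.6,-0.2,-0.6],[0,0,0],1],[[-1.5,-0.2,-0.8],[0,0,0],1],[[-1.4,-0.2,-0.9],[0,0,0],1],[[-1.3,-0.2,-1.0],[0,0,0],1],[[-1.2,-0.2,-1.2],[0,0,0],1],[[0,0,0],[0,0,0],1]]}}

```text
clock: 12.08
eef_pos: [461.6, 257.3, 351.2]
orientation: [-0.069, 0.998, -0.003, -0.002]
ft_force: [-4.4, -10.3, 8.0]
width: 0.269
grasp_force: 68.7
```

Call:
{"api": "jog_arm", "payload": {"commands": [[[-1.1,-0.3,-1.2],[0,0,0],1],[[-1.0,-0.2,-1.4],[0,0,0],1],[[-0.9,-0.2,-1.4],[0,0,0],1],[[-0.8,-0.2,-1.5],[0,0,0],1],[[-0.6,-0.1,-1.6],[0,0,0],1],[[-0.5,-0.1,-1.6],[0,0,0],1],[[-0.4,-0.1,-1.7],[0,0,0],1],[[-0.3,0,-1.7],[0,0,0],1],[[-0.1,0,-1.7],[0,0,0],1],[[0,0,-0.2],[0,0,0],1],[[0,0,0],[0,0,0],1]]}}

```text
clock: 13.45
eef_pos: [405.8, 247.6, 211.4]
orientation: [-0.069, 0.998, -0.001, -0.0]
ft_force: [0.5, -4.6, 0.9]
width: 0.268
grasp_force: 74.3
```

Call:
{"api": "jog_arm", "payload": {"commands": [[[0,0,-0.3],[0,0,0],1],[[0,0,-0.2],[0,0,0],1],[[0,0,0],[0,0,0],1],[[0,0,0],[0,0,0],1]]}}

```text
clock: 13.95
eef_pos: [406.0, 247.6, 208.5]
orientation: [-0.069, 0.998, -0.001, -0.001]
ft_force: [-2.5, -8.3, 15.8]
width: 0.273
grasp_force: 76.2
```

```bash
python3 - <<'E'
from h import *
from workcell import *
for n in ['wrist','side']:
    s=snapshot(n); save(s,n[0]+'4')
o=monitor.observe(); print(o['eef_pos'].round(1),o['ft_force'].round(1))
a=cv2.imread('pics/w4.png'); d=cv2.resize(cv2.imread('pics/s4.png')[150:230,200:310],None,fx=2,fy=2)
c=np.zeros((420,790,3),np.uint8); c[:420,:560]=a; c[:160,565:785]=d; cv2.imwrite('pics/c4.png',np.clip(c*1.4,0,255).astype(np.uint8))
E
```

```text
[406.  247.6 208.5] [-3.4 -8.5 15.6]
```

View pics/c4.png

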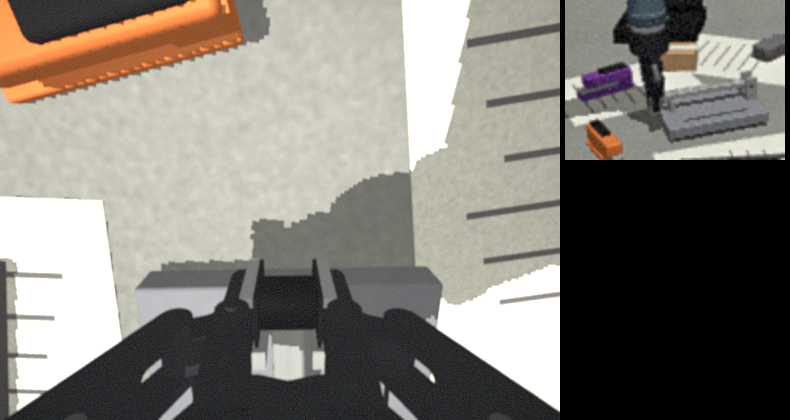

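The bar lies level between the cheeks (px 290,360), and a 16 N stop reaction shows it is bottomed. I release, rise and go over to the lever knob.

Call:
{"api": "jog_arm", "payload": {"commands": [[[0,0,0.2],[0,0,0],1],[[0,0,0],[0,0,0],-0.2],[[0,0,0],[0,0,0],-0.2],[[0,0,0],[0,0,0],-0.2],[[0,0,0],[0,0,0],-0.2],[[0,0,3],[0,0,0],-0.2],[[0,0,5],[0,0,0],-0.2],[[0,0,6],[0,0,0],-0.2],[[0,0,5],[0,0,0],-0.2]]}}

```text
clock: 15.18
eef_pos: [405.4, 248.9, 401.0]
orientation: [-0.069, 0.998, 0.001, 0.001]
ft_force: [-0.2, 1.4, -0.3]
width: 0.6
grasp_force: 0.0
```

Call:
{"api": "jog_arm", "payload": {"commands": [[[0.6,-2.9,0],[0,0,-9.6],-0.2],[[0.6,-2.9,0],[0,0,-9.6],-0.2],[[0.6,-2.9,0],[0,0,-9.6],-0.2],[[0.6,-2.9,0],[0,0,-9.6],-0.2],[[0.6,-2.9,0],[0,0,-9.6],-0.2],[[0.6,-2.9,0],[0,0,-9.6],-0.2],[[0.6,-2.9,0],[0,0,-9.6],-0.2],[[0.6,-2.9,0],[0,0,-9.6],-0.2],[[0.6,-2.9,0],[0,0,-9.6],-0.2],[[0.6,-2.9,0],[0,0,-9.6],-0.2],[[0.6,-2.9,0],[0,0,-9.6],-0.2],[[0.6,-2.9,0],[0,0,-9.6],-0.2],[[0.6,-2.9,0],[0,0,-9.6],-0.2],[[0.5,-2.9,0],[0,0,-9.6],-0.2],[[0.5,-2.9,0],[0,0,-10],-0.2],[[0,0,0],[0,0,0],-0.2],[[0,0,0],[0,0,0],-0.2]]}}

```text
clock: 17.3
eef_pos: [493.5, -185.3, 398.3]
orientation: [0.928, 0.372, -0.0, -0.001]
ft_force: [-0.2, -0.0, -0.2]
width: 0.604
grasp_force: 0.0
```

```bash
python3 - <<'E'
from h import *
from workcell import *
for n in ['wrist','side']:
    s=snapshot(n); save(s,n[0]+'5')
o=monitor.observe(); print(o['eef_pos'].round(1),o['orientation'].round(4),o['joint_pos'].round(2),o['width'])
s=load('w5'); print('knob pred',proj(s,[493.8,-187.9,175]),'hub',proj(s,[568.7,-268.5,128]))
a=cv2.imread('pics/w5.png'); d=cv2.resize(cv2.imread('pics/s5.png')[150:230,200:310],None,fx=2,fy=2)
c=np.zeros((420,790,3),np.uint8); c[:420,:560]=a; c[:160,565:785]=d; cv2.imwrite('pics/c5.png',np.clip(c*1.3,0,255).astype(np.uint8))
E
```

```text
[ 493.6 -184.7  398.4] [ 9.281e-01  3.724e-01 -1.000e-04 -6.000e-04] [-0.31  0.17  0.65  1.92 -0.12  1.08 -0.41] 0.5995447303131034
knob pred [293.1 239.7] hub [433.5 218.7]
```

View pics/c5.png

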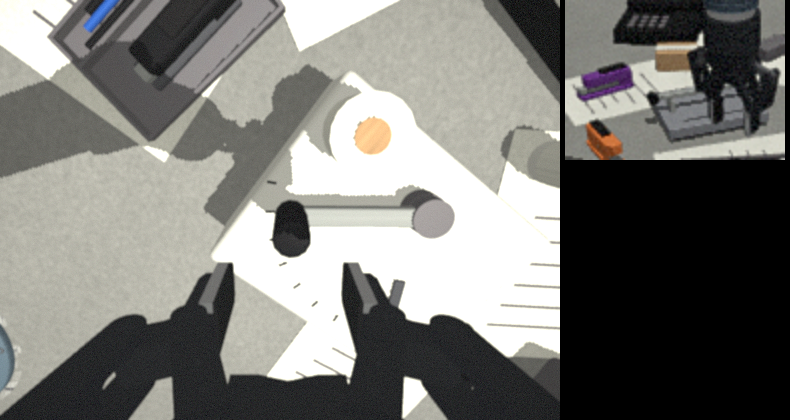

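The knob top is at px (291,240) and the hub at (433,218), as predicted, and the label roll is well clear. I descend around the knob and grip it.

Call:
{"api": "jog_arm", "payload": {"commands": [[[0,-0.3,-3],[0,0,0],-0.2],[[0,0,-3],[0,0,0],-0.2],[[0,0,-2.6],[0,0,0],-0.2],[[0,0,0],[0,0,0],-0.2],[[0,0,0],[0,0,0],0.2],[[0,0,0],[0,0,0],1],[[0,0,0],[0,0,0],1],[[0,0,0],[0,0,0],1],[[0,0,0],[0,0,0],1]]}}

```text
clock: 18.52
eef_pos: [493.7, -188.4, 314.2]
orientation: [0.928, 0.371, 0.001, -0.001]
ft_force: [-3.3, 3.6, 6.0]
width: 0.288
grasp_force: 58.7
```

```bash
python3 - <<'E'
from h import *
a0,st,n=132.9,82.5,15
h=np.array([568.7,-268.5]);P=lambda a:h+110*np.array([np.cos(np.radians(a)),np.sin(np.radians(a))])
for i in range(n): print(((P(a0+st*(i+1)/n)-P(a0+st*i/n))/10).round(2),end=' ')
print(P(a0+st))
E
```

```text
[-0.74 -0.75] [-0.66 -0.82] [-0.58 -0.88] [-0.49 -0.93] [-0.4  -0.98] [-0.31 -1.01] [-0.21 -1.03] [-0.11 -1.05] [-0.01 -1.06] [ 0.09 -1.05] [ 0.2  -1.04] [ 0.29 -1.01] [ 0.39 -0.98] [ 0.48 -0.94] [ 0.57 -0.89] [ 479.03594247 -332.22092896]
```

Call:
{"api": "jog_arm", "payload": {"commands": [[[-0.74,-0.75,0],[0,0,5.5],1],[[-0.66,-0.82,0],[0,0,5.5],1],[[-0.58,-0.88,0],[0,0,5.5],1],[[-0.49,-0.93,0],[0,0,5.5],1],[[-0.4,-0.98,0],[0,0,5.5],1],[[-0.31,-1.01,0],[0,0,5.5],1],[[-0.21,-1.03,0],[0,0,5.5],1],[[0,0,0],[0,0,0],1]]}}

```text
clock: 19.52
eef_pos: [459.7, -253.3, 314.2]
orientation: [0.754, 0.656, 0.0, -0.0]
ft_force: [-3.0, 2.6, 7.4]
width: 0.287
grasp_force: 59.8
```

Call:
{"api": "jog_arm", "payload": {"commands": [[[-0.11,-1.05,0],[0,0,5.5],1],[[0,-1.06,0],[0,0,5.5],1],[[0.09,-1.05,0],[0,0,5.5],1],[[0.2,-1.04,0],[0,0,5.5],1],[[0.29,-1.01,0],[0,0,5.5],1],[[0.39,-0.98,0],[0,0,5.5],1],[[0.48,-0.94,0],[0,0,5.5],1],[[0.57,-0.89,0],[0,0,5.5],1],[[0,0,0],[0,0,0],1],[[0,0,0],[0,0,0],1],[[0,0,0],[0,0,0],-0.2],[[0,0,0],[0,0,0],-0.2],[[0,0,0],[0,0,0],-0.2],[[0,0,0],[0,0,0],-0.2],[[0,0,4],[0,0,0],-0.2],[[0,0,5],[0,0,0],-0.2],[[0,0,0],[0,0,0],-0.2],[[0,0,0],[0,0,0],-0.2]]}}

```text
clock: 21.78
eef_pos: [478.5, -333.3, 402.4]
orientation: [0.454, 0.891, 0.0, -0.0]
ft_force: [-0.1, -0.3, -1.2]
width: 0.599
grasp_force: 0.0
```

```bash
python3 - <<'E'
from h import *
from workcell import *
for n in ['wrist','side']:
    s=snapshot(n); save(s,n[0]+'6')
o=monitor.observe(); print(o['eef_pos'].round(1),o['orientation'].round(4),o['joint_pos'].round(2))
s=load('w6'); print('knob pred',proj(s,[479,-332.2,175]),'hub',proj(s,[568.7,-268.5,128]),proj(s,[568.7,-268.5,104]))
a=cv2.imread('pics/w6.png'); d=cv2.resize(cv2.imread('pics/s6.png')[220:325,240:350],None,fx=2,fy=2)
c=np.zeros((420,790,3),np.uint8); c[:420,:560]=a; c[:210,565:785]=d; cv2.imwrite('pics/c6.png',np.clip(c*1.2,0,255).astype(np.uint8))
E
```

```text
[ 478.2 -332.9  400.9] [ 4.536e-01  8.912e-01  1.000e-04 -1.600e-03] [ 0.16  0.27  0.44  1.78 -0.13  1.11  1.28]
knob pred [288.7 235.3] hub [427.7 215. ] [416.2 206.4]
```

View pics/c6.png

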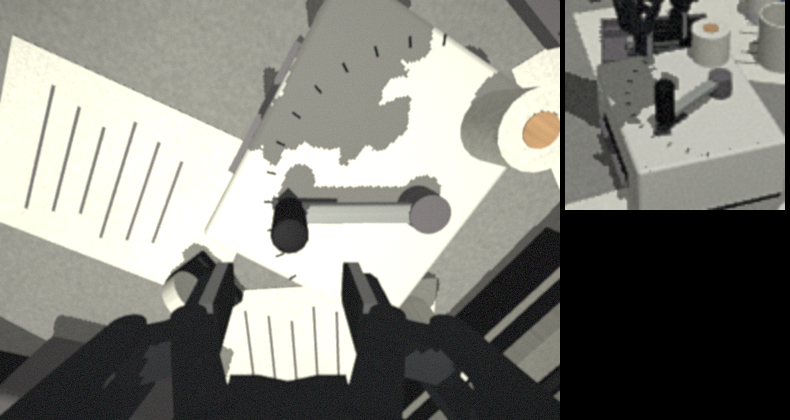

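Lever knob at px (290,235), hub at (430,213). The pointer's dark head peeks out at about (288,192), beyond the knob. I'll check numerically where the tip should appear for a range of angles.

```bash
python3 - <<'E'
from h import *
s=load('w6'); h=np.array([568.7,-268.5]); u=lambda a:np.array([np.cos(np.radians(a)),np.sin(np.radians(a))])
for a in (211,213,215,217,219): print(a,'tip',proj(s,[*(h+123*u(a)),104]),'mid',proj(s,[*(h+95*u(a)),104]),'knobtop',proj(s,[*(h+110*u(a)),175]),'knobbase',proj(s,[*(h+110*u(a)),118]))
for r in range(180,212,2): print(r,s['color'][r,264:352:4].max(1).tolist())
im=cv2.cvtColor(s['color'],cv2.COLOR_RGB2BGR)[165:260,240:460]
cv2.imwrite('pics/c7.png',np.clip(cv2.resize(im,None,fx=3.6,fy=3.6,interpolation=cv2.INTER_CUBIC)*1.3,0,255).astype(np.uint8))
E
```

```text
211 tip [273.6 194.2] mid [306.4 197. ] knobtop [289.4 223.1] knobbase [288.9 199.8]
213 tip [273.3 199.1] mid [306.1 200.8] knobtop [288.9 228.7] knobbase [288.6 204.4]
215 tip [273.2 203.9] mid [305.8 204.5] knobtop [288.7 234.2] knobbase [288.4 208.9]
217 tip [273.3 208.7] mid [305.8 208.2] knobtop [288.7 239.7] knobbase [288.4 213.4]
219 tip [273.5 213.5] mid [305.8 211.9] knobtop [288.9 245.2] knobbase [288.6 217.8]
180 [229, 228, 227, 229, 228, 153, 123, 125, 123, 127, 127, 123, 119, 220, 227, 227, 226, 223, 226, 225, 225, 226]
182 [228, 227, 229, 228, 228, 122, 122, 125, 122, 127, 124, 123, 122, 221, 228, 227, 227, 226, 225, 226, 225, 226]
184 [228, 228, 227, 228, 208, 124, 126, 124, 125, 126, 122, 123, 123, 225, 227, 224, 228, 223, 227, 226, 226, 226]
186 [227, 227, 228, 228, 223, 125, 124, 124, 123, 126, 123, 124, 124, 164, 203, 159, 208, 178, 214, 182, 217, 185]
188 [229, 228, 228, 227, 204, 126, 81, 122, 125, 124, 125, 124, 124, 124, 135, 124, 137, 125, 138, 121, 141, 125]
190 [228, 228, 228, 229, 155, 107, 45, 115, 125, 123, 122, 121, 121, 124, 126, 124, 124, 124, 123, 12
[... 355 characters left out ...]
, 225, 154, 80, 43, 37, 29, 28, 44, 69, 70, 78, 79, 80, 77, 74, 80, 88, 92, 123, 125, 124]
200 [184, 158, 127, 81, 27, 31, 25, 23, 31, 44, 48, 47, 48, 44, 45, 49, 48, 45, 65, 124, 124, 124]
202 [150, 113, 84, 85, 24, 17, 25, 27, 20, 24, 67, 64, 64, 64, 63, 64, 63, 63, 70, 99, 98, 95]
204 [225, 227, 129, 55, 31, 20, 19, 26, 24, 20, 79, 82, 91, 92, 94, 92, 93, 92, 90, 92, 86, 90]
206 [229, 230, 147, 29, 22, 24, 21, 25, 27, 22, 83, 84, 135, 136, 136, 138, 137, 137, 140, 137, 138, 139]
208 [229, 228, 159, 24, 28, 21, 25, 29, 19, 21, 79, 115, 162, 161, 162, 162, 159, 160, 159, 158, 157, 156]
210 [227, 230, 212, 17, 27, 27, 24, 23, 24, 25, 50, 156, 161, 163, 162, 163, 160, 160, 161, 160, 158, 157]
```

View pics/c7.png

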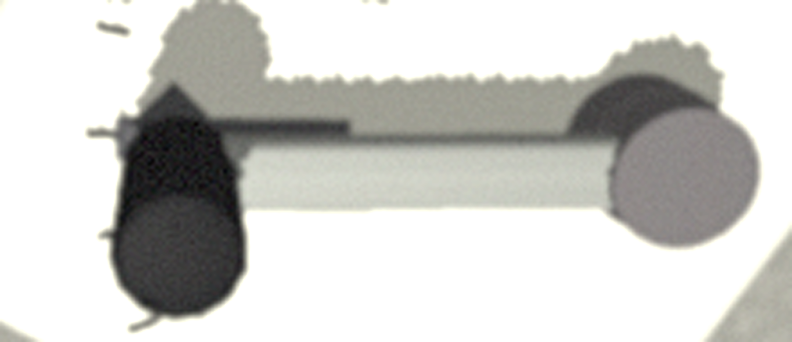

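The pointer tip is at px (273,201), which gives about 213.8°. The lever knob at (290,235) gives about 215.4°. Both bars are horizontal and seen from straight above, so I'll compare edge slopes at subpixel level.

```bash
python3 - <<'E'
from h import *
s=load('w6'); g=s['color'].mean(2); f=210/np.tan(np.radians(s['fovy'])/2); print('cam z',np.array(s['R'])[2].round(3))
def edge(c0,c1,r0,r1,sign):
    gr=np.diff(cv2.GaussianBlur(g,(0,0),.8),axis=0)*sign; P=[]
    for c in range(c0,c1):
        w=np.clip(gr[r0:r1,c],0,None); P.append((w@(np.arange(r0,r1)+.5)/w.sum()))
    k=np.polyfit(range(c0,c1),P,1); print(np.degrees(np.arctan(k[0])).round(2),np.polyval(k,(c0+c1)/2).round(1))
edge(304,332,195,201,-1)   # pointer upper edge
edge(318,402,203,209,1)    # lever top-face upper edge
edge(318,402,217,228,1)    # lever lower edge
E
```

```text
cam z [ 0.178 -0.243 -0.954]
0.32 197.6
-0.12 205.4
-0.71 222.9
```

```bash
python3 - <<'E'
from h import *
s=load('w6')
for sl,r,c0,c1,z in [(.32,197.6,304,332,104),(-.12,205.4,318,402,128),(-.71,222.9,318,402,128)]:
    m=(c0+c1)/2; q=lambda c:onz(s,c,r+(c-m)*np.tan(np.radians(sl)),z)[:2]
    d=q(m-100)-q(m+100); print(np.degrees(np.arctan2(d[1],d[0]))%360, q(m))
E
```

```text
215.6939031158261 [ 495.6 -312. ]
216.16727640038465 [ 520.4 -293.9]
216.7474709528639 [ 529.7 -305.1]
```

The edge directions are 215.7° for the pointer and 216.2–216.7° for the lever. That is within about 1.6°, inside the 4° limit. The gripper is clear of everything, so I'm handing in.

```bash
python3 -c "
from workcell import *
print(job.sign_off())"
```

```text
the job is handed in; nothing more can be done
None
```

The job is handed in (no verdict was returned): the stapler stands in the tray's wide bay, the keeper bar is down in its catch, the lever is within about 1.6° of the index pointer by camera measurement, and no bystander was touched as far as I could see.

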